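# Move the angle guide one stop

### The arm

A 6-joint arm with a two-finger parallel gripper is mounted at the origin on a cart in front of the work surface, level with it; the furniture and walls round the work are solid. World frame = base frame: x ahead of the robot, y to its left, z up, the work surface at z = 0. Lengths are in m, angles in rad, forces in N, time in s.
With the tool pointing down it reaches from about 0.275 to 0.75 m from the base axis. Payload 10.2 kg.
Tool frame: the origin (TCP) lies midway between the tips of the shut fingers; the grasp point (between the pads) lies 19 mm behind it (env.hold_point_z is the distance from the TCP to the grasp point, in m); z points along the fingers, y is the line along which they close (so a half turn about z gives the same grasp; the last joint's range is limited). The gripper opens to 85 mm and grips with 20 to 120 N. Pads are 22 mm wide; open, the fingers measure 114 mm over their backs; the gripper's body (76 mm by 85 mm) begins 54 mm behind the grasp point. The pads swing forward as they close: fully open they stand 13 mm farther back than shut.
Start: joints at [-1.384, 0.313, 1.498, -0, 1.331, -0.223], TCP at [0.209, -0.482, 0.231] pointing down, gripper open.
Joint ranges: [-2.94, 2.94], [-0.97, 2.17], [0.19, 2.56], [-1.23, 4.37], [0.02, 3.11], [-2.88, 2.88]. Speed limits (rad/s): [2.39, 2.39, 3.01, 3.14, 3.14, 3.14].

### API

Orientations are given as a unit quaternion [x, y, z, w].
In Python, from bench import env, kinematics, monitor, eyes, job gives the robot as it stands. The module is installed in compiled form; this text tells all that it offers. Calls block until the motion is done:
- env.reach(position, orientation): joint-space move of the TCP to a pose.
- env.movel(position, velocity=0.15, frame=None, guard=None): straight line of the TCP; frame=None keeps the orientation; velocity is the mean speed in m/s. With guard (N) it stops when the force on the tool has changed by that much, and returns True; else False.
- env.set_joints(angles): joint-space move.
- env.release() and env.close_gripper(effort=None): open the fingers fully, or close them until they stop; effort is the grip in N (None keeps the last).
- env.hold(seconds).
- kinematics.ik(position, orientation): joint angles nearest the present ones, or None.
- monitor.sense(): the state.
- eyes.grab_frame(name): name is "scene" or "side" or "wrist"; returns a dict with "frame" (400x640x3 uint8, red, green, blue), "mtx" (3x3 intrinsics, pixels), "k1" (the pictures are not rectified: a ray, as slopes to the right and down, at radius r is drawn at 1 + k1 r^2 times it, then the intrinsics apply), "view" (4x4, takes a point from world to camera coordinates). Camera axes: x right, y down, z forward; pixel columns grow to the right and rows downward; lengths in m; the calibration is good to about 2 mm. A picture is of the moment at which its call begins. There is no depth.
A pose or a line that the arm cannot do raises env.MotionError and nothing moves.
- job.hand_in(): hands the job in; it is judged then, once.
The state is a dict: "clock": time; "joints": joint angles; "qvel": joint speeds; "joint_efforts": joint torques, N m; "position": TCP position; "ee_rot": TCP orientation; "contact_force": force on the tool from outside, world axes, zero at the start; "ft_torque": the same for the moment, N m; "finger_gap": opening from 0.0 (shut) to 1.0 (fully open); "gripper_force": force on a finger pad.
Only numpy, scipy, OpenCV 4.12 (cv2) and the standard library are available. Lean on these libraries where they do the work, as an engineer would, in place of code of your own. Each camera call takes 0.05 s, during which the arm holds its last target. There are 200 camera calls.

### The job

The angle guide on the counter has to be set one hole over, so that its arm points at the patterned tile. Hook a fingertip under the guide's orange pull ring, gently lift the spring pin out of its hole, swing the arm to the next hole on the tile's side and let the pin drop fully home there, then take the hand away. Nothing is to be pinched, and leave the other things where they are.

Things in the scene. Friction and masses are not known exactly. Their poses are not given: they have to be found in the camera images.
- angle_guide: blue metal angle guide, fixed to the counter, about 250 mm wide (y), x from -137 to +45 mm. Origin on the counter under the hinge of its arm; its x axis points away from the index sector, which lies on the robot's left. The sector is a curved bar 42 mm wide, 16 mm high, with five 14 mm holes 115 mm from the hinge, 25 degrees apart; the middle one lies on its -x axis.
- guide_arm (a joint): angle of the aluminium arm about the upright hinge, rad. 0 (start, within 0.03): over the middle hole. Positive (counter-clockwise from above) carries the ring to the guide's -y side (towards the robot). Next holes: +0.436 and -0.436. Arm 30 mm wide, top 28.5 mm above the counter; turns with under 1 N at the ring once the pin is out; locked (3 mm play) while it is in.
- index_pin (a joint): lift of the spring pin, m: 0 = fully home in a hole, 0.011 or more = clear of the holes, 0.024 = upper stop. The spring pulls it down with about 4 N when home, 6 N at the top. The pin is 8 mm thick with a round foot: it slides over the sector and drops in when within about 3 mm of a hole's centre.
- ring_center (a point): centre of the orange pull ring on the pin: upright, 64 mm inner diameter, 7 mm round rod, rigid on the pin. It stands across the arm: one looks through it along the arm to the hinge (local x, z up). With the pin home its centre is 91 mm above the counter, the inside of its top 123 mm; the pin housing under it is 36 mm wide and 48.5 mm high above the counter.
- tile: small loose patterned clay tile, 72 x 55 x 9 mm, lying outside the sector, about 190 mm from the hinge, beyond one of the two holes next to the middle one; origin at the centre of its underside. It shows the hole to use. Not to be moved.
- pinch_pot: small loose pinch pot of pale clay, 60 mm wide, 38 mm high, lying likewise beyond the other one; origin at the centre of its underside. Not to be moved.
- manual: thick dark book, 212 x 250 x 32 mm; origin at the centre of its underside. Not to be moved.
- tape: roll of masking tape lying flat, 96 mm wide, 25 mm high; origin at the centre of its underside. Not to be moved.
- slip_bottle: white squeeze bottle with red nozzle, 41 mm wide, 112 mm high; origin at the centre of its underside. Not to be moved.
- water_pot: speckled pale pot, 68 mm wide, 63 mm high; origin at the centre of its underside. Not to be moved.
- loop_tool: loop tool with reddish handle, 177 mm long, 10 mm high; origin at the middle of its underside. Not to be moved.
- rib: flat blue half-moon rib, 50 x 80 x 9 mm; origin at the centre of its underside. Not to be moved.

How it is judged:
On the way:
1. the pin is lifted clear of its first hole (value of joint index_pin above 0.0095 m and value of joint guide_arm between -0.15 and 0.15 rad), for 0.05 s.
At the end, for the whole second after the job is handed in: The arm stands at the next hole on the tile's side (25 degrees from the middle hole, within 0.05 rad) and is still, the pin is home (under 3 mm lift), and every loose thing is within 20 mm of where it was (((y of tile in the frame of angle_guide above 0 m and value of joint guide_arm between -0.486 and -0.386 rad) or (not (y of tile in the frame of angle_guide above 0 m) and value of joint guide_arm between 0.386 and 0.486 rad)) and value of joint index_pin below 0.003 m and velocity of joint guide_arm between -0.05 and 0.05 rad/s and distance of each of tile, pinch_pot, manual, tape, slip_bottle, water_pot, loop_tool, rib from where it was at the start of the episode below 0.02 m); the robot touches nothing.
It fails at once if the arm swings past the next hole towards the one after (value of joint guide_arm above 0.65 rad or value of joint guide_arm below -0.65 rad).
It fails at once if the arm is swung to the side away from the tile ((y of tile in the frame of angle_guide above 0 m and value of joint guide_arm above 0.25 rad) or (not (y of tile in the frame of angle_guide above 0 m) and value of joint guide_arm below -0.25 rad)).
It fails at once if the ring is pinched or forced (over 30 N between fingers and ring) (contact force between the fingers and index_pin above 30 N).
It fails at once if a loose thing is moved or lifted (20 mm) (distance of any of tile, pinch_pot, manual, tape, slip_bottle, water_pot, loop_tool, rib from where it was at the start of the episode above 0.02 m).
It also fails if it takes over 48 s, if anything falls off the work surface, if the arm or the gripper's body presses on something with over 40 N, if the wrist force passes 120 N, or if a joint passes its speed limit or range.

## Working session

There is one attempt and no reset: what is moved stays moved. The work goes in short steps, each a Python script; the robot and the scene stay as the last script left them, time stands still between calls to the robot, and variables do not carry over. Pictures are saved under pics/ and viewed, at most 10 in all, crops included, and the job is handed in when it is done.

```bash
mkdir -p pics; cat > h.py <<'E'
import numpy as np, cv2
from bench import env, kinematics, monitor, eyes, job
def grab(n):
    return eyes.grab_frame(n)
def ray(f,u,v):
    m=np.array(f["mtx"]);V=np.array(f["view"])
    p=np.array([(u-m[0,2])/m[0,0],(v-m[1,2])/m[1,1]]);q=p.copy()
    for _ in range(30): q=p/(1+f["k1"]*(q@q))
    R=V[:3,:3];d=R.T@np.array([q[0],q[1],1]);o=-R.T@V[:3,3]
    return o,d/np.linalg.norm(d)
def onz(f,u,v,z):
    o,d=ray(f,u,v);return o+d*(z-o[2])/d[2]
def proj(f,P):
    m=np.array(f["mtx"]);V=np.array(f["view"])
    c=V[:3,:3]@np.array(P)+V[:3,3];q=c[:2]/c[2];q=q*(1+f["k1"]*(q@q))
    return np.array([m[0,0]*q[0]+m[0,2],m[1,1]*q[1]+m[1,2]])
def tri(rs):
    A=0;b=0
    for o,d in rs:
        M=np.eye(3)-np.outer(d,d);A=A+M;b=b+M@o
    return np.linalg.solve(A,b)
E
python3 - <<'E'
from h import *
for n in("scene","side"):
    f=grab(n);cv2.imwrite(f"pics/{n}0.png",f["frame"][:,:,::-1]);np.save(f"{n}0.npy",f,allow_pickle=True)
    V=np.array(f["view"]);print(n,-V[:3,:3].T@V[:3,3])
E
```

```text
scene [-0.07064824  0.77377849  1.10877061]
side [ 0.16025216 -1.1388834   0.72354148]
```

View pics/scene0.png

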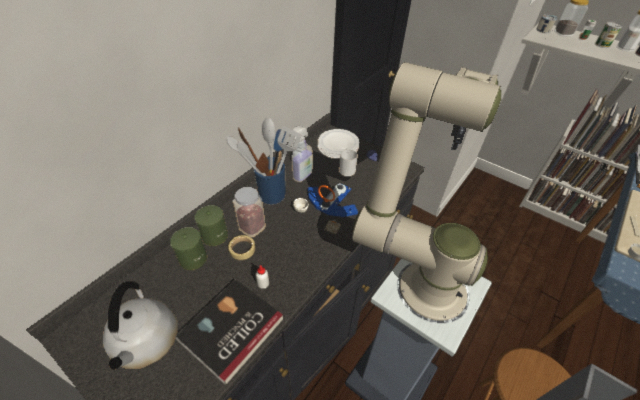

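View pics/side0.png

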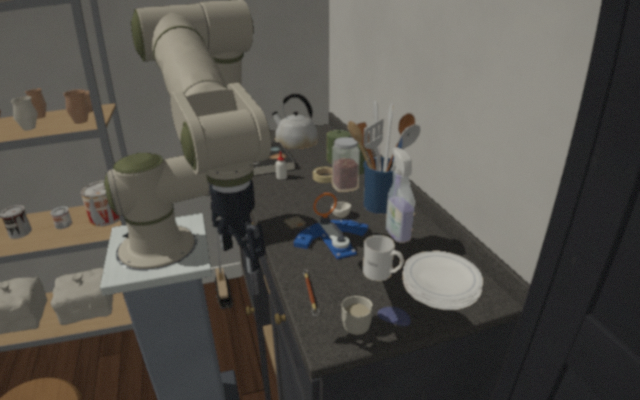

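The guide shows at about (330,195) in the scene view and (333,235) in the side view. The tile (brown) is at (333,228) / (297,223), on the robot's side, and the pinch pot at (301,204) / (341,210). I'll enlarge both.

```bash
python3 - <<'E'
from h import *
a=cv2.imread("pics/scene0.png")[165:245,280:380];b=cv2.imread("pics/side0.png")[185:265,275:375]
cv2.imwrite("pics/crop0.png",np.vstack([cv2.resize(x,(375*1,300),interpolation=cv2.INTER_CUBIC) for x in(a,b)]))
for n in("scene","side"):
    f=np.load(f"{n}0.npy",allow_pickle=True).item();I=f["frame"].astype(int)
    h=cv2.cvtColor(f["frame"],cv2.COLOR_RGB2HSV)
    m=((h[...,0]<14)&(h[...,1]>140)&(h[...,2]>70)).astype(np.uint8)
    k,l,s,c=cv2.connectedComponentsWithStats(m)
    print(n,[(s[i].tolist(),c[i].round(1).tolist()) for i in range(1,k) if s[i,4]>8])
E
```

```text
scene [([257, 157, 10, 15, 85], [261.9, 163.8]), ([268, 170, 6, 5, 15], [271.1, 172.7]), ([318, 185, 17, 17, 93], [324.8, 192.0]), ([604, 207, 6, 5, 12], [606.3, 209.2]), ([257, 265, 8, 9, 49], [260.8, 269.6]), ([577, 305, 5, 6, 13], [579.5, 308.1]), ([223, 306, 8, 5, 19], [225.8, 308.4]), ([573, 310, 3, 7, 9], [573.7, 313.1]), ([573, 315, 6, 5, 9], [575.2, 317.1]), ([562, 319, 10, 8, 28], [566.1, 322.4]), ([538, 336, 12, 11, 32], [543.8, 342.0]), ([503, 355, 4, 6, 9], [504.7, 357.8]), ([231, 362, 3, 9, 12], [231.9, 365.9])]
side [([400, 116, 13, 15, 89], [405.7, 121.8]), ([360, 124, 4, 5, 10], [361.7, 126.0]), ([278, 152, 5, 8, 22], [280.1, 156.6]), ([314, 193, 22, 25, 99], [323.9, 204.8]), ([104, 211, 4, 11, 21], [105.7, 216.8]), ([87, 212, 5, 11, 19], [89.3, 216.7]), ([113, 212, 5, 7, 15], [114.6, 215.3]), ([306, 278, 9, 25, 80], [310.0, 290.9])]
```

View pics/crop0.png

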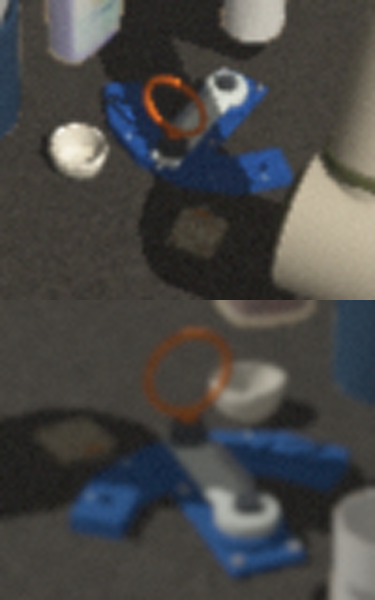

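The crop shows the ring upright over the arm and the hinge cap at scene (340.5,188.5) / side (341,239.7). The tile is at scene (332,226) / side (295,222), and the pot is on the far side. Next I triangulate them.

```bash
python3 - <<'E'
from h import *
F={n:np.load(f"{n}0.npy",allow_pickle=True).item() for n in("scene","side")}
boxes={"scene":(312,180,340,206),"side":(308,186,342,222)}
R={}
for n,f in F.items():
    h=cv2.cvtColor(f["frame"],cv2.COLOR_RGB2HSV);x0,y0,x1,y1=boxes[n]
    m=((h[...,0]<15)&(h[...,1]>110)&(h[...,2]>60));ys,xs=np.nonzero(m[y0:y1,x0:x1])
    e=cv2.fitEllipse(cv2.convexHull(np.c_[xs+x0,ys+y0].astype(np.float32)));print(n,e);R[n]=e[0]
ring=tri([ray(F[n],*R[n]) for n in R]);print("ring",ring)
for nm,a,b,z in(("hinge",(340.5,188.5),(341,239.7),.035),("tile",(332,226.3),(295,221.8),.009),("pot",(301,205),(341,210),.03)):
    print(nm,tri([ray(F["scene"],*a),ray(F["side"],*b)]),onz(F["scene"],*a,z),onz(F["side"],*b,z))
for nm in R: print(nm, onz(F[nm],*R[nm],.091))
E
```

```text
scene ((325.8845520019531, 192.82913208007812), (13.953051567077637, 19.411333084106445), 139.85263061523438)
side ((324.5485534667969, 204.29608154296875), (21.09073257446289, 26.46782875061035), 30.855329513549805)
ring [ 0.51538215 -0.07187718  0.08999056]
hinge [ 0.52379483 -0.18524494  0.02805806] [ 0.51539296 -0.17741865  0.035     ] [ 0.52470186 -0.19212128  0.035     ]
tile [ 0.43482855 -0.00845611  0.00483849] [ 0.43222181 -0.00534638  0.009     ] [ 0.43391967 -0.01458372  0.009     ]
pot [ 0.59287467 -0.00923209  0.0205923 ] [ 0.58718625 -0.00247813  0.03      ] [ 0.58703694 -0.02438452  0.03      ]
scene [ 0.51559193 -0.07131714  0.091     ]
side [ 0.51403202 -0.07415216  0.091     ]
```

```bash
cat >> h.py <<'E'
from scipy.spatial.transform import Rotation as Rn
def ori(tilt,yaw,flip=0):
    # tool z along +y (at yaw 0), dipped by tilt; tool y horizontal; yaw about world z
    z=np.array([0,np.cos(tilt),-np.sin(tilt)]);y=np.array([1.,0,0])*(-1 if flip else 1);x=np.cross(y,z)
    return (Rn.from_euler('z',yaw)*Rn.from_matrix(np.c_[x,y,z])).as_quat(), Rn.from_euler('z',yaw).apply(z)
RING=np.array([.515,-.0722,.091]);HINGE=np.array([.5225,-.187,0])
E
python3 - <<'E'
from h import *
F={n:np.load(f"{n}0.npy",allow_pickle=True).item() for n in("scene","side")}
print("mug",onz(F["side"],377,278,0),onz(F["scene"],347,175,0),"cup",onz(F["side"],357,330,0), "loop",onz(F["side"],310,291,.005))
for fl in(0,1):
  for t in(20,30,40):
    for yaw in(0,25):
      q,z=ori(np.radians(t),np.radians(yaw),fl);c=Rn.from_euler('z',np.radians(yaw)).apply(RING-HINGE)+HINGE
      for nm,p in(("in",c+.018*z),("pre",c-.07*z),("hi",c-.07*z+[0,-.03,.15])):
        j=kinematics.ik(p,q);print(fl,t,yaw,nm,None if j is None else np.round(j,2))
E
```

```text
mug [ 0.57116868 -0.34423019  0.        ] [ 0.56238704 -0.29865564  0.        ] cup [ 0.45050755 -0.50010028  0.        ] loop [ 0.38557288 -0.34314944  0.005     ]
0 20 0 in [-0.72  0.87  1.51  0.8   1.75 -1.01]
0 20 0 pre [-0.82  0.89  1.35  0.75  1.9  -0.97]
0 20 0 hi [-0.85  0.72  1.22  0.83  2.14 -0.75]
0 20 25 in [-0.66  0.92  1.38  0.49  1.98 -1.19]
0 20 25 pre [-0.71  0.99  1.12  0.48  2.16 -1.14]
0 20 25 hi [-0.75  0.85  0.98  0.57  2.43 -0.98]
0 30 0 in [-0.69  0.79  1.54  0.73  1.63 -0.98]
0 30 0 pre [-0.79  0.78  1.39  0.68  1.79 -0.94]
0 30 0 hi [-0.82  0.64  1.22  0.73  2.06 -0.74]
0 30 25 in [-0.65  0.84  1.43  0.43  1.84 -1.19]
0 30 25 pre [-0.7   0.88  1.19  0.42  2.03 -1.15]
0 30 25 hi [-0.73  0.76  1.01  0.48  2.32 -1.02]
0 40 0 in [-0.66  0.71  1.57  0.65  1.51 -0.93]
0 40 0 pre [-0.75  0.68  1.44  0.6   1.68 -0.89]
0 40 0 hi [-0.79  0.56  1.23  0.63  1.97 -0.72]
0 40 25 in [-0.63  0.75  1.49  0.38  1.7  -1.18]
0 40 25 pre [-0.68  0.77  1.27  0.36  1.89 -1.14]
0 40 25 hi [-0.71  0.66  1.06  0.4   2.21 -1.04]
1 20 0 in [-0.72  0.87  1.51  0.8   1.75  2.13]
1 20 0 pre [-0.82  0.89  1.35  0.75  1.9   2.18]
1 20 0 hi [-0.85  0.72  1.22  0.83  2.14  2.39]
1 20 25 in [-0.66  0.92  1.38  0.49  1.98  1.95]
1 20 25 pre [-0.71  0.99  1.12  0.48  2.16  2.01]
1 20 25 hi [-0.75  0.85  0.98  0.57  2.43  2.16]
1 30 0 in [-0.69  0.79  1.54  0.73  1.63  2.16]
1 30 0 pre [-0.79  0.78  1.39  0.68  1.79  2.21]
1 30 0 hi [-0.82  0.64  1.22  0.73  2.06  2.4 ]
1 30 25 in [-0.65  0.84  1.43  0.43  1.84  1.95]
1 30 25 pre [-0.7   0.88  1.19  0.42  2.03  2.  ]
1 30 25 hi [-0.73  0.76  1.01  0.48  2.32  2.12]
1 40 0 in [-0.66  0.71  1.57  0.65  1.51  2.21]
1 40 0 pre [-0.75  0.68  1.44  0.6   1.68  2.25]
1 40 0 hi [-0.79  0.56  1.23  0.63  1.97  2.42]
1 40 25 in [-0.63  0.75  1.49  0.38  1.7   1.96]
1 40 25 pre [-0.68  0.77  1.27  0.36  1.89  2.  ]
1 40 25 hi [-0.71  0.66  1.06  0.4   2.21  2.1 ]
```

```bash
python3 - <<'E'
from h import *
env.close_gripper(20)
T=np.radians(33);q,z=ori(T,0)
p=RING-.07*z
env.reach(p+[-.02,-.05,.18],q)
env.movel(p,.15,q)
s=monitor.sense();print(s["clock"],s["position"],p,s["contact_force"],s["finger_gap"])
o=[]
for n in("side","wrist"):
    f=grab(n);np.save(f"{n}1.npy",f,allow_pickle=True);o.append(f["frame"][:,:,::-1])
a=cv2.resize(o[0][130:290,220:420],(500,400),interpolation=cv2.INTER_CUBIC)
cv2.imwrite("pics/pre.png",np.hstack([a,o[1]])[:, :1140][:, ::1] if 0 else cv2.resize(np.hstack([a,o[1]]),(800,281)))
print(proj(f,RING),proj(f,s["position"]))
E
```

```text
3.7833 [ 0.51518246 -0.13129031  0.12977045] [ 0.515      -0.13090694  0.12912473] [-0.19147018  0.47234447 -1.1091696 ] 0.00373026718877141
[326.32440307 208.70390311] [326.68786832 249.08328572]
```

View pics/pre.png

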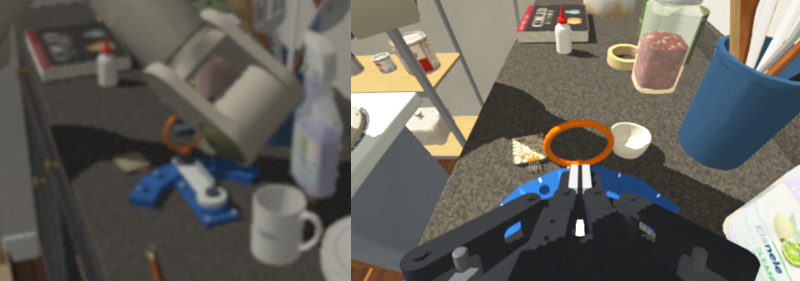

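The wrist view puts the ring centre at about (325,204), where I predicted (326,209). The tile with its pattern is on the left, the robot's side, and the fingertips are in line with the ring. Now insert and lift.

```bash
python3 - <<'E'
from h import *
T=np.radians(33);q,z=ori(T,0)
print(env.movel(RING+.02*z,.08,q,guard=6))
s=monitor.sense();print(s["position"],s["contact_force"])
p=np.array(s["position"])
print(env.movel(p+[0,0,.03],.03,q,guard=3))
s=monitor.sense();print(s["clock"],s["position"],s["contact_force"])
f=grab("side");cv2.imwrite("pics/c.png",cv2.resize(f["frame"][150:270,260:420,::-1],(640,480),interpolation=cv2.INTER_CUBIC))
E
```

```text
False
[ 0.51518937 -0.05584556  0.08029628] [-0.71001741  0.74161608 -0.19465287]
True
5.875 [ 0.51512615 -0.05592488  0.10137008] [ 0.6681724   0.56178774 -3.01988814]
```

View pics/c.png

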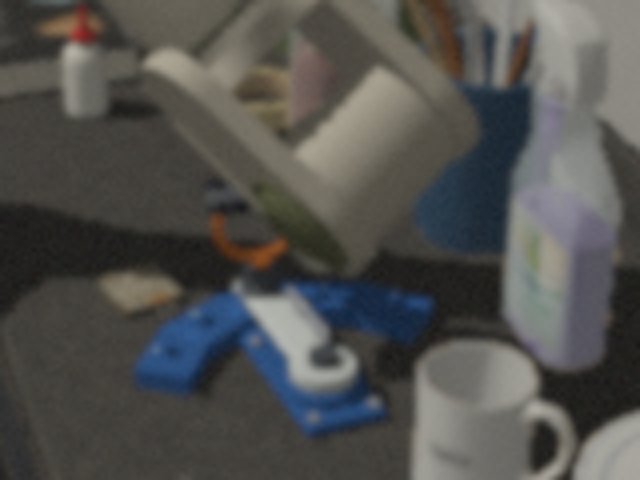

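The fingers are through the ring, and contact came at the expected height (ring top about 0.123 m). Next: lift 16 mm.

```bash
python3 - <<'E'
from h import *
p=np.array(monitor.sense()["position"]);q,z=ori(np.radians(33),0)
for d in(.008,.0165):
    g=env.movel(p+[0,0,d],.03,q,guard=10);s=monitor.sense();print(g,s["position"],s["contact_force"])
env.hold(.2)
f=grab("wrist");np.save("lift.npy",f,allow_pickle=True);cv2.imwrite("pics/lift.png",f["frame"][:,:,::-1]);print(s["clock"])
E
```

```text
False [ 0.51488896 -0.05582986  0.10882809] [-0.11985668 -0.6608184  -5.38100496]
False [ 0.51494467 -0.05580244  0.11743394] [ 1.06384205 -1.51214757 -5.13255203]
6.775
```

View pics/lift.png

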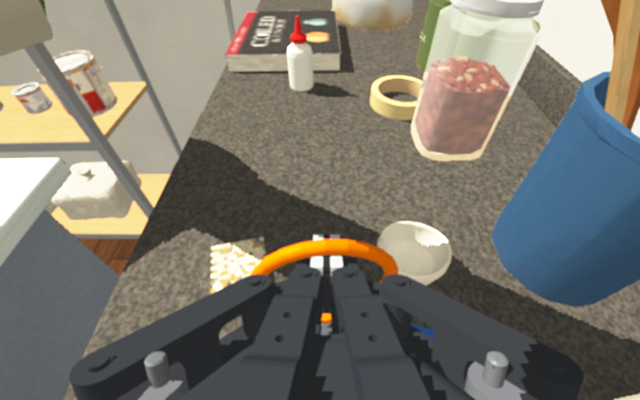

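Pin lifted about 16 mm with a steady 5–6 N, and the ring is centred on the shut fingers. Swing +25° about the hinge, to the tile's side.

```bash
python3 - <<'E'
from h import *
p=np.array(monitor.sense()["position"]);T=np.radians(33)
for a in np.radians(np.arange(5,26,5)):
    q,z=ori(T,a);c=Rn.from_euler('z',a).apply(p-HINGE)+HINGE
    g=env.movel(c,.05,q,guard=12)
    if g: print("guard",a);break
s=monitor.sense();print(s["clock"],s["position"],s["contact_force"])
env.hold(.2)
o=[]
for n in("side","wrist","scene"):
    f=grab(n);np.save(n+"2.npy",f,allow_pickle=True);o.append(f["frame"][:,:,::-1])
cv2.imwrite("pics/sw.png",np.hstack([cv2.resize(o[0][190:270,270:350],(400,400),interpolation=cv2.INTER_CUBIC),cv2.resize(o[2][160:240,285:365],(400,400),interpolation=cv2.INTER_CUBIC)]))
E
```

```text
8.9417 [ 0.46054019 -0.07152512  0.11725929] [ 2.68193333 -6.45595365 -5.31457931]
```

View pics/sw.png

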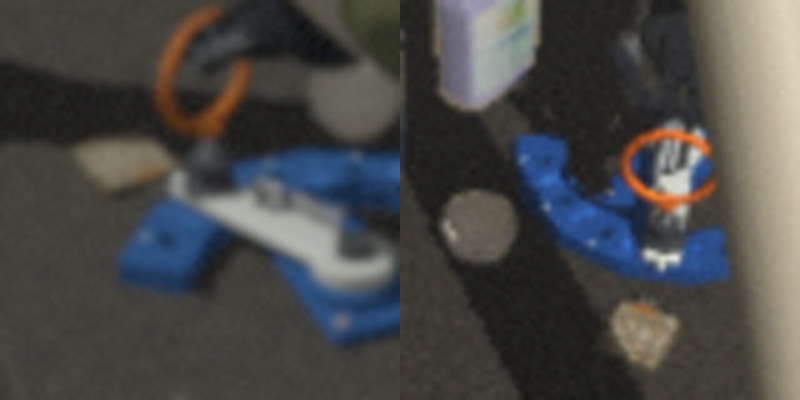

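The arm has swung towards the tile, with the ring still hung on the fingers. I'll lower in small steps and watch the force, which shows whether the pin goes home or rests on the sector.

```bash
python3 - <<'E'
from h import *
p=np.array(monitor.sense()["position"]);q,z=ori(np.radians(33),np.radians(25))
for k in range(1,9):
    env.movel(p-[0,0,.003*k],.04,q);s=monitor.sense();print(np.round(s["position"],4),np.round(s["contact_force"],2))
print(s["clock"]);f=grab("side");np.save("side3.npy",f,allow_pickle=True)
cv2.imwrite("pics/lo.png",cv2.resize(f["frame"][190:270,265:365,::-1],(750,600),interpolation=cv2.INTER_CUBIC))
E
```

```text
[ 0.4607 -0.0716  0.1142] [ 3.08 -4.46 -4.99]
[ 0.4606 -0.0716  0.1111] [ 2.53 -4.71 -4.35]
[ 0.4606 -0.0715  0.108 ] [ 3.18 -4.45 -4.38]
[ 0.4605 -0.0715  0.105 ] [ 2.79 -4.8  -4.47]
[ 0.4605 -0.0715  0.102 ] [ 2.91 -5.55 -4.32]
[ 0.4603 -0.0712  0.0991] [ 1.56 -2.18 -3.37]
[ 0.4603 -0.0711  0.0964] [ 0.23 -0.81  0.17]
[ 0.4604 -0.0714  0.0932] [-0.31 -0.76 -0.13]
11.2917
```

View pics/lo.png

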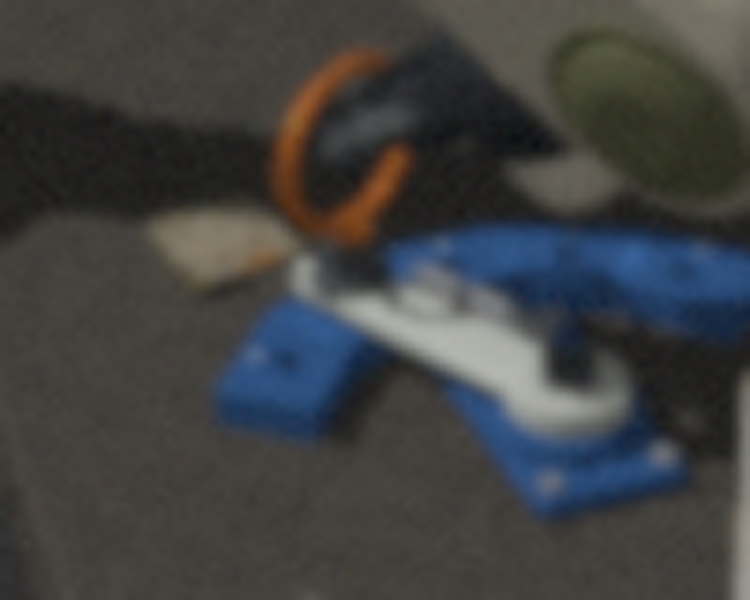

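The load stayed until z≈0.098, below the 0.101 first contact, so the pin dropped fully home. Now centre the fingers in the ring and withdraw.

```bash
python3 - <<'E'
from h import *
p=np.array(monitor.sense()["position"]);q,z=ori(np.radians(33),np.radians(25))
p[2]=.0815
print(env.movel(p,.05,q,guard=5),env.movel(p-.11*z,.08,q,guard=5))
print(monitor.sense()["contact_force"])
env.movel(p-.11*z+[-.03,-.06,.2],.2,q)
print(monitor.sense()["clock"])
R={};F={};o=[]
for n in("scene","side"):
    f=F[n]=grab(n);h=cv2.cvtColor(f["frame"],cv2.COLOR_RGB2HSV);u,v=proj(f,[.467,-.083,.091]).astype(int)
    print(n,u,v)
    o.append(cv2.resize(f["frame"][v-35:v+45,u-40:u+40,::-1],(400,400),interpolation=cv2.INTER_CUBIC))
    m=((h[...,0]<15)&(h[...,1]>110)&(h[...,2]>60));x0,y0=u-17,v-17;ys,xs=np.nonzero(m[y0:v+18,x0:u+18])
    e=cv2.fitEllipse(cv2.convexHull(np.c_[xs+x0,ys+y0].astype(np.float32)));R[n]=e[0];print(e)
r=tri([ray(F[n],*R[n]) for n in R]);print(r)
a=np.arctan2(*(r-HINGE)[[1,0]])-np.arctan2(*(RING-HINGE)[[1,0]]);print(a)
cv2.imwrite("pics/end.png",np.hstack(o))
E
```

```text
False False
[ 0.2729     -0.35220033 -0.84154357]
14.4583
scene 337 196
((338.6221008300781, 196.6929168701172), (15.77839183807373, 19.778030395507812), 104.56963348388672)
side 310 208
((310.7375793457031, 209.49143981933594), (18.346920013427734, 27.314899444580078), 18.146303176879883)
[ 0.46560257 -0.08762201  0.08872704]
0.4547418557001759
```

View pics/end.png

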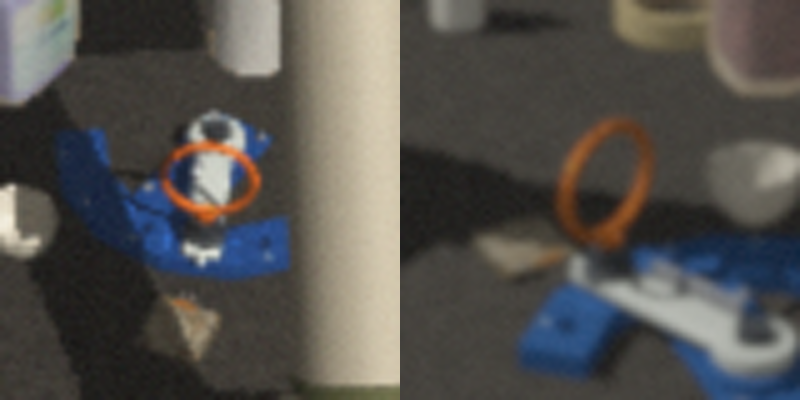

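The ring stands free at height 0.089 m (pin home) with the arm at about 0.45 rad towards the tile. The tile and pot are unmoved and the hand is clear.

```bash
python3 -c "
from h import *
print(job.hand_in())"
```

```text
the job is handed in; nothing more can be done
None
```

The guide's arm is set at the next hole on the tile's side, about 0.45 rad by camera; its pin is home, the hand is clear, the tile and pot looked unmoved, and the job is handed in (it returned no verdict).

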